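# Stack the specimen trays on their base

## Robot

A 7-joint arm with a two-finger parallel gripper is mounted at the origin on the work surface. World frame = base frame: x ahead of the robot, y to its left, z up, the work surface at z = 0. Lengths are in m, angles in rad, forces in N, time in s.
With the tool pointing down it reaches from about 0.4 to 0.875 m from the base axis. Payload 19.3 kg.
Tool frame: the origin (TCP) lies between the finger pads; the fingertips stand 17 mm ahead of it and the grasp point (between the pads) lies 2 mm behind it; x points along the fingers, y is the direction in which the jaws open and shut, and the axes are right-handed (so a half turn about x gives the same grasp; the last joint's range is limited). The gripper opens to 85 mm and grips with 20 to 120 N. Pads are 22 mm wide; open, the fingers measure 114 mm over their backs; the gripper's body (76 mm by 85 mm) begins 54 mm behind the grasp point. The pads swing forward as they close: fully open they stand 13 mm farther back than shut.
Start: joints at [1.16, 0.521, -0.036, 1.599, 0.021, 1.021, -0.113], TCP at [0.209, -0.589, 0.248] pointing down, gripper open.
Joint ranges: [-2.91, 2.91], [-0.3, 2.13], [-1.5, 1.42], [0.17, 2.43], [-1.26, 4.41], [0.16, 1.93], [-2.52, 2.52]. Speed limits (rad/s): [1.89, 1.89, 2.39, 2.39, 3.01, 3.01, 3.01].

## Interface

Orientations are given as [roll, pitch, yaw] about the fixed x, y, z axes, in that order (R = Rz(yaw) Ry(pitch) Rx(roll)).
In Python, from workcell import bot gives the robot as it stands.
- The arm moves only by the shell command python3 -m creep 'ROWS' [FORCE]. ROWS is JSON, a list of rows, each an object of numbers: "wx", "wy", "wz": the turn, a rotation vector about the tool's x, y, z in degrees; "tx", "ty", "tz": the shift along the tool's x, y, z in m; "claw": the closure, from 0 (fully open) to 1 (shut). A call has 1 to 8 rows; each row is the pose to reach, as a shift and turn from the pose measured when the call began, along the tool's axes at that moment; what a row does not reach only later rows make up. A row lasts 1/10 s, in which the tool goes at most 50 mm and 8.59 degrees, less where a joint would pass 70% of its speed; a pose out of reach is approached as far as the arm can. A call with a gripper value outside its range is refused whole. The fingers move at their own pace and stop on an object; FORCE is the grip in N (left out, the last holds). Time passes only in rows, so rows that repeat a pose let the fingers close. It gives the time, the measured TCP pose, the force and the opening at its end, in the units of the state.
- bot.observe(): the state, without advancing time (a new reading comes with each control period).
- bot.grab_frame(name): name is "side" or "top" or "wrist"; returns the picture (384x512x3 uint8, blue, green, red); there is no depth.
- bot.get_calibration(name): a dict with "fx", "fy", "cx", "cy" (pixels), "R" (3x3) and "t" (3): a world point X has camera coordinates R X + t. Camera axes: x right, y down, z forward; pixel columns grow to the right and rows downward; lengths in m; the calibration is good to about 2 mm. The wrist camera is an equidistant fisheye: a pixel r from the principal point sees the ray r / f radians off the axis. A picture is of the moment at which its call begins: read the wrist's pose just before it. get_calibration takes no time and is no camera call; for the wrist camera it gives the pose at the moment of the call.
- bot.job_done(): hands the job in, once; it reports no verdict.
The state is a dict: "clock": time; "qpos": joint angles; "qd": joint speeds; "joint_efforts": joint torques, N m; "position": TCP position; "tool_rot": TCP orientation; "force": force on the tool from outside, world axes, zero at the start; "moment": the same for the moment, N m; "grip_width": finger opening in m.
Only numpy, scipy, OpenCV 4.12 (cv2) and the standard library are available. Lean on these libraries where they do the work, as an engineer would, in place of code of your own. Each camera call takes 0.05 s, during which the arm holds its last target.

## Task

Put the specimen trays away: set the loaded blue tray squarely on the bare green base, then the empty yellow tray on top of the blue one, each fully home between the corner guides with all the white label tabs at the same end. Lower each tray all the way down rather than dropping it, keep the blue tray level so its three mounts stay standing inside, and leave the amber jar and the lens brush where they are.

Things in the scene. Friction and masses are not known exactly. Their poses are not given: they have to be found in the camera images.
- base: Low green-painted stacking base, fixed to the bench, 177 x 137 mm over its guides, 38 mm tall. Origin: centre of its underside on the bench; x along the long side, white label tab at the -x end. Its four 12 mm corner posts end flat 20 mm above the origin; the blue tray's underside comes to rest on them.
- base_seat (a point): Centre of the plane of the base's post tops, 20 mm above its origin: where the origin of the blue tray belongs. L-shaped guides stand outside the four corners, with 2 mm clearance on every side of a tray's foot: straight to 8 mm above this plane, then flared about 6 mm outward up to 18 mm above it.
- blue_seat (a point): Centre of the plane of the blue tray's post tops, 60 mm above its origin: where the origin of the yellow tray belongs. The same guides as on the base stand around it.
- blue: Loose blue stacking tray, holding three mounts: foot 150 x 110 mm (x by y), 177 x 137 mm over the flared corner guides, 78 mm tall, 0.2 to 0.35 kg. Origin: centre of the underside; z up, x along the long side; white label tab at the -x end. 5 mm floor, walls 24 mm high. Four 12 mm corner posts end flat 60 mm above the underside; the next tray rests on them.
- yellow: Loose yellow stacking tray, empty, same shape: foot 150 x 110 mm (x by y), 177 x 137 mm over the flared corner guides, 78 mm tall, 0.2 to 0.35 kg. Origin: centre of the underside; z up, x along the long side; white label tab at the -x end. 5 mm floor, walls 24 mm high. Four 12 mm corner posts end flat 60 mm above the underside; the next tray rests on them.
- blue_handle (a point): Blue tray's handle: black upright plate in the middle, 70 mm long (along x), 14 mm thick (y), top 56 mm above the underside. Point: on its centre line, 46 mm above the tray's origin; pinch across the thickness from above. Free bays beside its middle 48 mm, out to the side walls. Axes as the tray.
- yellow_handle (a point): Yellow tray's handle: black upright plate in the middle, 70 mm long (along x), 14 mm thick (y), top 56 mm above the underside. Point: on its centre line, 46 mm above the tray's origin; pinch across the thickness from above. Free bays beside its middle 48 mm, out to the side walls. Axes as the tray.
- blue_tab (a point): Middle of the blue tray's white label tab, 81 mm from the tray's centre along its -x.
- yellow_tab (a point): Middle of the yellow tray's white label tab, 81 mm from the tray's centre along its -x.
- base_tab (a point): Middle of the base's white label tab, 81 mm from its centre along its -x.
- mount0: Black resin specimen mount, a loose upright disc 30 mm in diameter and 20 mm tall, 30 g, standing in a corner compartment of the blue tray. Origin: centre of its underside.
- mount1: Red resin mount, same size, in another compartment of the blue tray. Origin: centre of its underside.
- mount2: Green resin mount, same size, in another compartment of the blue tray. Origin: centre of its underside.
- jar: Bystander: loose amber jar with a red cap, 54 mm in diameter, 65 mm tall. Origin: centre of its underside.
- brush: Bystander: loose flat lens brush, about 125 mm long and 10 mm thick, lying on the bench along its x axis. Origin: on its underside.
Things that resemble listed ones, but are neither listed nor needed, are in the scene too. There is more than one size of the mount2; the job needs the smallest. Of the things shaped like the yellow, the yellow one is meant.

How it is judged:
By the outcome, as a careful person would: the job done as asked, in the order asked, and still so for the second after the job is handed in, with the robot touching nothing.
It also fails if it takes over 64 s, if anything falls off the work surface, if the arm or the gripper's body presses on something with over 40 N, if the wrist force passes 120 N, or if a joint passes its speed limit or range.

## Working session

There is one attempt and no reset: what is moved stays moved. The work goes in short steps, Python scripts to look and compute and a shell command to move; the robot and the scene stay as the last step left them, time stands still between calls to the robot, and variables do not carry over. Pictures are saved under pics/ and viewed, and the job is handed in when it is done.

```bash
mkdir -p pics; ls; python3 - <<'E'
from workcell import bot
import cv2
print(bot.observe())
for n in ["top","side","wrist"]:
    c=bot.get_calibration(n); print(n,c)
    cv2.imwrite(f"pics/{n}0.png",bot.grab_frame(n))
E
```

```text
pics
{'clock': 0.0, 'qpos': array([ 1.15978175,  0.52202307, -0.03635624,  1.59996736,  0.02120979,
        1.02110405, -0.11280382]), 'qd': array([-3.10980022e-04, -9.30786658e-04, -3.92600048e-04,  9.56462494e-04,
        1.28502942e-04,  2.65067591e-05,  1.45999964e-05]), 'joint_efforts': array([-3.11078315e-03, -9.27106977e+01,  1.97826102e+00, -3.69938529e+01,
        1.76790822e-02,  8.20021058e-03,  2.59024750e-05]), 'position': array([ 0.20878932, -0.58877372,  0.24773431]), 'tool_rot': array([-1.50543358,  1.56967981,  1.97698925]), 'force': array([ 0.66747575, -0.607158  ,  0.00874887]), 'moment': array([-0.00597362,  0.0246044 ,  0.02564166]), 'grip_width': 0.08521547682156086}
top {'fx': 385.68524586157827, 'fy': 385.68524586157827, 'cx': 247.5731477360623, 'cy': 192.17165740898497, 'R': array([[-0.0233927 , -0.99969606,  0.00778278],
       [-0.99647083,  0.02268807, -0.08081549],
       [ 0.08061435, -0.00964581, -0.99669869]]), 't': array([0.00563971, 0.49443437, 0.9343152 ])}
side {'fx': 467.44729267597893, 'fy': 467.44729267597893, 'cx': 254.61145459754061, 'cy': 191.1027764452582, 'R': array([[-0.77768421, -0.62865039, -0.00244048],
       [-0.47749817,  0.59321458, -0.64814502],
       [ 0.40890435, -0.50288682, -0.76151302]]), 't': array([0.37488699, 0.27948617, 1.1374842 ])}
wrist {'fx': 297.3186396354542, 'fy': 297.3186396354542, 'cx': 257.7367786500164, 'cy': 196.51231442363817, 'R': array([[ 3.34530477e-01, -9.42384827e-01, -4.44522365e-04],
       [-9.06820374e-01, -3.22033996e-01,  2.71975945e-01],
       [-2.56449155e-01, -9.05811405e-02, -9.62303948e-01]]), 't': array([-0.6241356 , -0.0353098 ,  0.37736148])}
```

View pics/top0.png

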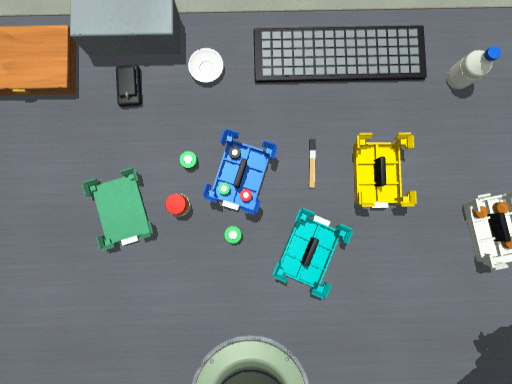

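View pics/side0.png

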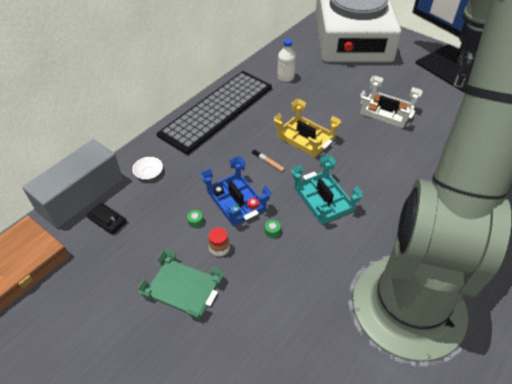

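View pics/wrist0.png

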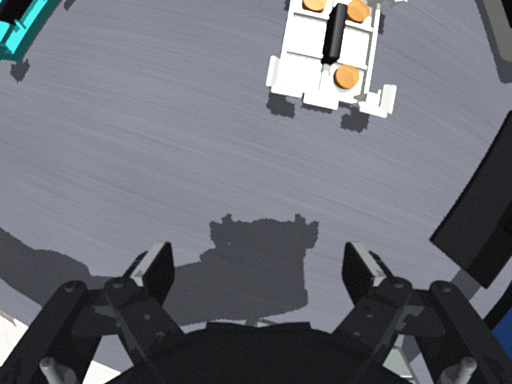

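```bash
python3 - <<'E'
import cv2
a=cv2.imread("pics/top0.png")
cv2.imwrite("pics/c1.png",cv2.resize(a[110:270,70:290],None,fx=3.6,fy=3.6,interpolation=cv2.INTER_CUBIC))
cv2.imwrite("pics/c2.png",cv2.resize(a[110:310,260:430],None,fx=3,fy=3,interpolation=cv2.INTER_CUBIC))
b=cv2.imread("pics/side0.png")
cv2.imwrite("pics/c3.png",cv2.resize(b[90:320,130:370],None,fx=2.6,fy=2.6,interpolation=cv2.INTER_CUBIC))
E
```

```text
(no output)
```

View pics/c1.png

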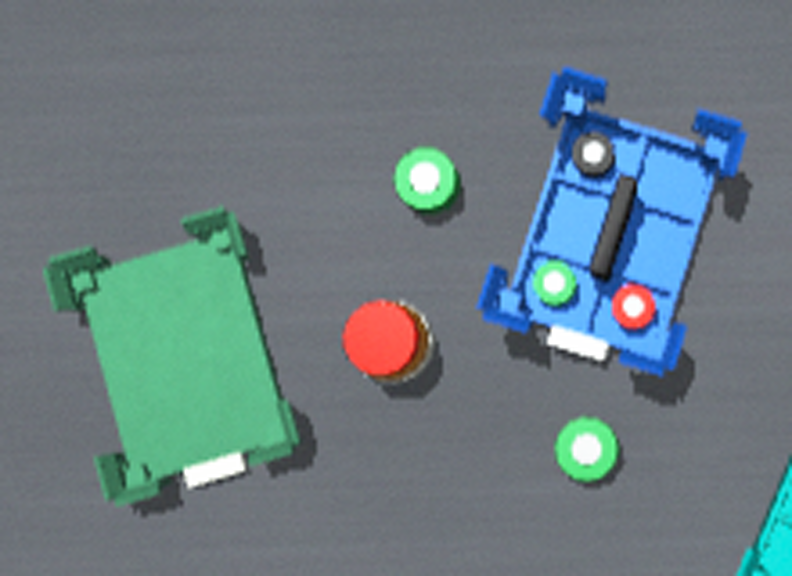

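View pics/c2.png

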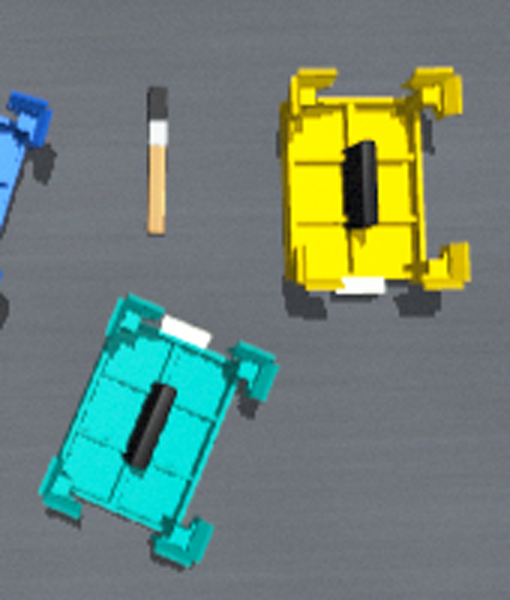

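View pics/c3.png

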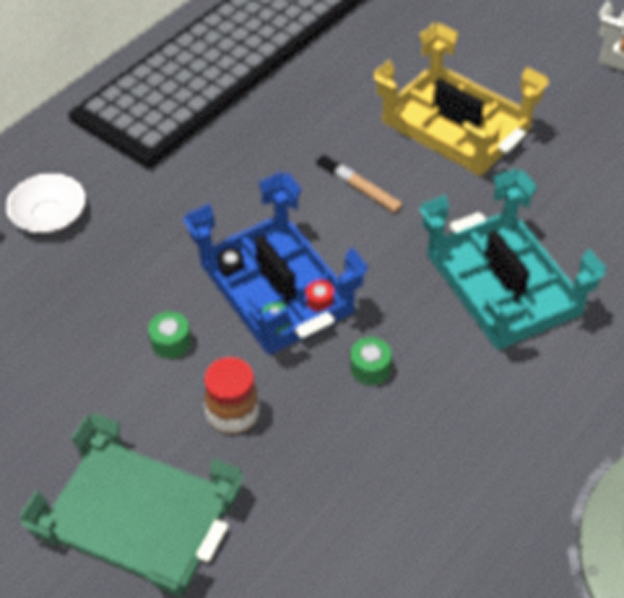

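```bash
cat > h.py <<'E'
import numpy as np, cv2
from scipy.spatial.transform import Rotation as Rn
from workcell import bot
def ray(cal,uv,fish=False):
    x=(uv[0]-cal['cx'])/cal['fx']; y=(uv[1]-cal['cy'])/cal['fy']
    if fish:
        r=np.hypot(x,y); d=np.array([x/r*np.sin(r),y/r*np.sin(r),np.cos(r)]) if r>1e-9 else np.array([0,0,1.])
    else: d=np.array([x,y,1.]); d/=np.linalg.norm(d)
    R=np.array(cal['R']); t=np.array(cal['t'])
    return -R.T@t, R.T@d
def onplane(cal,uv,z,fish=False):
    o,d=ray(cal,uv,fish); return o+d*(z-o[2])/d[2]
def proj(cal,X,fish=False):
    c=np.array(cal['R'])@np.array(X,float)+np.array(cal['t'])
    if fish:
        th=np.arctan2(np.hypot(c[0],c[1]),c[2]); q=np.hypot(c[0],c[1])
        n=c[:2]/q*th
    else: n=c[:2]/c[2]
    return np.array([cal['cx']+cal['fx']*n[0],cal['cy']+cal['fy']*n[1]])
def tri(rs):
    A=np.zeros((3,3));b=np.zeros(3)
    for o,d in rs:
        P=np.eye(3)-np.outer(d,d);A+=P;b+=P@o
    X=np.linalg.solve(A,b)
    return X,max(np.linalg.norm((np.eye(3)-np.outer(d,d))@(X-o)) for o,d in rs)
def blobs(mask,amin=15):
    n,l,s,c=cv2.connectedComponentsWithStats(mask.astype(np.uint8))
    return [(s[i,4],tuple(np.round(c[i],1)),tuple(s[i,:4])) for i in range(1,n) if s[i,4]>=amin]
def tool():
    s=bot.observe(); return s['position'],Rn.from_euler('xyz',s['tool_rot']),s
def goto(p,yawdir,cur=None):
    """rows values from current pose to TCP p, tool x down, tool y along +-yawdir"""
    P,R,s=tool()
    out=[]
    for sg in (1,-1):
        y=sg*np.array([np.cos(yawdir),np.sin(yawdir),0]);x=np.array([0,0,-1.]);z=np.cross(x,y)
        T=Rn.from_matrix(np.c_[x,y,z])
        w=np.degrees((R.inv()*T).as_rotvec()); out.append(w)
    w=min(out,key=np.linalg.norm)
    t=R.inv().apply(np.array(p)-P)
    print('P',P.round(4),'w',w.round(2),'t',t.round(4),'other',out[0].round(1),out[1].round(1), 'q7',s['qpos'][6].round(2))
E
python3 - <<'E'
from h import *
T=cv2.imread("pics/top0.png");S=cv2.imread("pics/side0.png")
for n,im in(("top",T),("side",S)):
    hsv=cv2.cvtColor(im,cv2.COLOR_BGR2HSV).astype(int)
    v=hsv[...,2];s=hsv[...,1]
    print(n,'white',[b for b in blobs((v>190)&(s<40),12) if b[0]<300])
    print(n,'dark',[b for b in blobs((v<50),15) if b[0]<400])
E
```

```text
top white [(np.int32(20), (np.float64(265.9), np.float64(53.4)), (np.int32(263), np.int32(51), np.int32(7), np.int32(5))), (np.int32(290), (np.float64(474.4), np.float64(61.2)), (np.int32(466), np.int32(50), np.int32(18), np.int32(24))), (np.int32(36), (np.float64(266.8), np.float64(62.0)), (np.int32(263), np.int32(60), np.int32(8), np.int32(5))), (np.int32(39), (np.float64(266.6), np.float64(71.0)), (np.int32(263), np.int32(69), np.int32(8), np.int32(5))), (np.int32(27), (np.float64(277.3), np.float64(71.1)), (np.int32(275), np.int32(69), np.int32(7), np.int32(5))), (np.int32(27), (np.float64(234.4), np.float64(151.7)), (np.int32(232), np.int32(149), np.int32(6), np.int32(6))), (np.int32(48), (np.float64(312.5), np.float64(153.8)), (np.int32(310), np.int32(150), np.int32(6), np.int32(9))), (np.int32(55), (np.float64(187.6), np.float64(158.8)), (np.int32(184), np.int32(155), np.int32(8), np.int32(9))), (np.int32(26), (np.float64(223.5), np.float64(188.0)), (np.int32(221), np.int32(186), np.int32(6), np.int32(5))), (np.int32(24), (np.float64(245.5), np.float64(194.5)), (np.int32(243),
[... 6103 characters left out ...]
1))), (np.int32(166), (np.float64(235.6), np.float64(193.5)), (np.int32(229), np.int32(181), np.int32(15), np.int32(25))), (np.int32(199), (np.float64(324.3), np.float64(191.8)), (np.int32(317), np.int32(180), np.int32(16), np.int32(25))), (np.int32(24), (np.float64(218.4), np.float64(192.5)), (np.int32(215), np.int32(190), np.int32(8), np.int32(6))), (np.int32(32), (np.float64(497.0), np.float64(196.8)), (np.int32(486), np.int32(194), np.int32(20), np.int32(5))), (np.int32(21), (np.float64(382.1), np.float64(302.3)), (np.int32(379), np.int32(294), np.int32(8), np.int32(16))), (np.int32(150), (np.float64(427.9), np.float64(323.3)), (np.int32(387), np.int32(311), np.int32(67), np.int32(18)))]
```

```bash
python3 - <<'E'
from h import *
ct=bot.get_calibration("top");cs=bot.get_calibration("side")
def t2(a,b): return tri([ray(ct,a),ray(cs,b)])
for n,a,b in (("btab",(229.8,204.9),(250.6,214.4)),("ytab",(380.6,205.1),(326.5,143.5)),("basetab",(128.9,240.),(210.8,297.3)),
  ("bh",(241,175),(235.6,193.5)),("yh",(380,172),(305.5,129.7))):
    print(n,t2(a,b))
for n,uv in (("b",(241,174.5)),("y",(380,171.5))): print(n,onplane(ct,uv,0.05))
# base plate corners in crop c1 -> px; plate top ~? 
for z in (0.016,0.02,0.038):
    c=[(75,255),(232,212),(290,455),(125,500)]
    print(z,[onplane(ct,(70+u/3.6-.4,110+v/3.6-.4),z).round(3)[:2] for u,v in c])
E
```

```text
btab (array([0.4640829 , 0.03888584, 0.02578825]), np.float64(0.0005240267334589652))
ytab (array([ 0.45624018, -0.33162903,  0.02333268]), np.float64(0.0019441443539737527))
basetab (array([0.38426188, 0.28934333, 0.01362795]), np.float64(0.0008558896827280703))
bh (array([0.5383318 , 0.01121905, 0.03385617]), np.float64(0.0030534509568386162))
yh (array([ 0.53663027, -0.32942568,  0.0373381 ]), np.float64(0.0018912979144283402))
b [0.53499105 0.00932429 0.05      ]
y [ 0.53476597 -0.32615253  0.05      ]
0.016 [array([0.533, 0.384]), array([0.56 , 0.276]), array([0.392, 0.236]), array([0.364, 0.348])]
0.02 [array([0.532, 0.382]), array([0.56 , 0.274]), array([0.392, 0.235]), array([0.365, 0.347])]
0.038 [array([0.53 , 0.375]), array([0.557, 0.269]), array([0.393, 0.231]), array([0.366, 0.34 ])]
```

```bash
python3 - <<'E'
from h import *
P,R,s=tool();c=bot.get_calibration("wrist")
o=-c['R'].T@c['t']; print('cam in tool',R.inv().apply(o-P),'axis',R.inv().apply(c['R'][2]),'imgx',R.inv().apply(c['R'][0]))
print('y axis world',R.apply([0,1,0]),R.apply([0,0,1]))
yaw=np.radians(-21.5)
goto([0.537,0.010,0.22],yaw+np.pi/2)
goto([0.47,0.036,0.22],yaw+np.pi/2)
E
```

```text
cam in tool [-0.12470078 -0.00055614 -0.06889528] axis [9.62332851e-01 6.92824690e-04 2.71873138e-01] imgx [-6.29703833e-04  9.99999751e-01 -3.19413062e-04]
y axis world [ 3.34224952e-01 -9.42492885e-01 -9.18806609e-04] [-9.42493249e-01 -3.34225174e-01  9.55621377e-05]
P [ 0.2088 -0.5888  0.2478] w [4.103e+01 2.000e-02 5.000e-02] t [ 0.0282 -0.4547 -0.5095] other [-1.39e+02 -1.00e-01  0.00e+00] [41.  0.  0.] q7 -0.11
P [ 0.2088 -0.5888  0.2478] w [4.103e+01 2.000e-02 5.000e-02] t [ 0.0283 -0.5016 -0.4551] other [-1.39e+02 -1.00e-01  0.00e+00] [41.  0.  0.] q7 -0.11
```

```bash
python3 -m creep '[{"wx":41,"tx":0.028,"ty":-0.50,"tz":-0.455,"claw":0},{"wx":41,"tx":0.028,"ty":-0.50,"tz":-0.455,"claw":0},{"wx":41,"tx":0.028,"ty":-0.50,"tz":-0.455,"claw":0},{"wx":41,"tx":0.028,"ty":-0.50,"tz":-0.455,"claw":0},{"wx":41,"tx":0.028,"ty":-0.50,"tz":-0.455,"claw":0},{"wx":41,"tx":0.028,"ty":-0.50,"tz":-0.455,"claw":0},{"wx":41,"tx":0.028,"ty":-0.50,"tz":-0.455,"claw":0},{"wx":41,"tx":0.028,"ty":-0.50,"tz":-0.455,"claw":0}]' 80; python3 -c "
from h import *
goto([0.47,0.036,0.22],np.radians(-21.5)+np.pi/2)"
```

```text
P [ 0.2088 -0.5888  0.2478] w [4.103e+01 2.000e-02 5.000e-02] t [ 0.0283 -0.5016 -0.4551] other [-1.39e+02 -1.00e-01  0.00e+00] [41.  0.  0.] q7 -0.11$[0]: bad value
```

```bash
python3 -m creep '[{"wx":41,"wy":0,"wz":0,"tx":0.028,"ty":-0.50,"tz":-0.455,"claw":0},{"wx":41,"wy":0,"wz":0,"tx":0.028,"ty":-0.50,"tz":-0.455,"claw":0},{"wx":41,"wy":0,"wz":0,"tx":0.028,"ty":-0.50,"tz":-0.455,"claw":0},{"wx":41,"wy":0,"wz":0,"tx":0.028,"ty":-0.50,"tz":-0.455,"claw":0},{"wx":41,"wy":0,"wz":0,"tx":0.028,"ty":-0.50,"tz":-0.455,"claw":0},{"wx":41,"wy":0,"wz":0,"tx":0.028,"ty":-0.50,"tz":-0.455,"claw":0},{"wx":41,"wy":0,"wz":0,"tx":0.028,"ty":-0.50,"tz":-0.455,"claw":0},{"wx":41,"wy":0,"wz":0,"tx":0.028,"ty":-0.50,"tz":-0.455,"claw":0}]' 80; python3 -c "
from h import *
goto([0.47,0.036,0.22],np.radians(-21.5)+np.pi/2)"
```

```text
clock: 0.95
position: [0.3606, -0.2273, 0.2322]
tool_rot: [-1.143, 1.57, 1.623]
force: [1.9, -0.4, 0.3]
grip_width: 0.0851
P [ 0.3606 -0.2273  0.2322] w [0.02 0.01 0.03] t [ 0.0123 -0.2851 -0.0054] other [-180.   -0.    0.] [0. 0. 0.] q7 -1.53
```

```bash
python3 -m creep '[{"wx":0,"wy":0,"wz":0,"tx":0.012,"ty":-0.285,"tz":-0.005,"claw":0.3},{"wx":0,"wy":0,"wz":0,"tx":0.012,"ty":-0.285,"tz":-0.005,"claw":0.3},{"wx":0,"wy":0,"wz":0,"tx":0.012,"ty":-0.285,"tz":-0.005,"claw":0.3},{"wx":0,"wy":0,"wz":0,"tx":0.012,"ty":-0.285,"tz":-0.005,"claw":0.3},{"wx":0,"wy":0,"wz":0,"tx":0.012,"ty":-0.285,"tz":-0.005,"claw":0.3},{"wx":0,"wy":0,"wz":0,"tx":0.012,"ty":-0.285,"tz":-0.005,"claw":0.3},{"wx":0,"wy":0,"wz":0,"tx":0.012,"ty":-0.285,"tz":-0.005,"claw":0.3},{"wx":0,"wy":0,"wz":0,"tx":0.012,"ty":-0.285,"tz":-0.005,"claw":0.3}]' 80; python3 -c "
from h import *
goto([0.47,0.036,0.22],np.radians(-21.5)+np.pi/2)
P,R,s=tool();print(s['qpos'].round(2),s['qd'].round(3))
import pickle
c=bot.get_calibration('wrist');im=bot.grab_frame('wrist');pickle.dump((c,P,s['tool_rot']),open('w1.pkl','wb'));cv2.imwrite('pics/w1.png',im)"
```

```text
clock: 1.75
position: [0.4694, 0.0365, 0.22]
tool_rot: [-0.013, 1.57, 2.755]
force: [0.6, 0.2, 0.0]
grip_width: 0.0597
P [0.4694 0.0365 0.22  ] w [0.11 0.06 0.  ] t [-0.      0.0003 -0.0008] other [-1.799e+02 -0.000e+00  1.000e-01] [0.1 0.1 0. ] q7 -2.22
[-0.07  0.32 -0.16  2.02  0.07  0.81 -2.22] [ 0.035 -0.017  0.018  0.015  0.001  0.001  0.01 ]
```

View pics/w1.png

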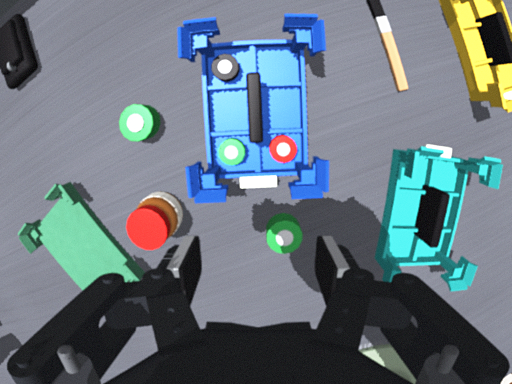

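```bash
cat >> h.py <<'E'
HS={'blue':((100,120,60),(128,255,255)),'yellow':((20,140,80),(35,255,255)),'base':((65,70,40),(82,200,220))}
def trayrect(im,cal,name,z,fish,roi=None,near=None):
    hsv=cv2.cvtColor(im,cv2.COLOR_BGR2HSV)
    m=cv2.inRange(hsv,*HS[name])
    if roi: 
        k=np.zeros_like(m);k[roi[1]:roi[3],roi[0]:roi[2]]=255;m&=k
    m=cv2.morphologyEx(m,cv2.MORPH_OPEN,np.ones((2,2),np.uint8))
    mm=cv2.dilate(m,np.ones((5,5),np.uint8))
    n,l,s,c=cv2.connectedComponentsWithStats(mm)
    i=1+np.argmax(s[1:,4]); m=m*(l==i).astype(np.uint8)
    cs,_=cv2.findContours(m,cv2.RETR_EXTERNAL,cv2.CHAIN_APPROX_NONE)
    pts=np.vstack([q[:,0] for q in cs]).astype(float)
    W=np.array([onplane(cal,p,z,fish)[:2] for p in pts])
    r=cv2.minAreaRect((W*1000).astype(np.float32))
    (cx,cy),(w,h),a=r
    if w<h: w,h=h,w; a+=90
    a=(a+90)%180-90
    print(name,'bbox',cv2.boundingRect(m),'centre',round(cx,1),round(cy,1),'size',round(w,1),round(h,1),'yaw',round(a,2))
    return cx/1000,cy/1000,a,m
E
python3 - <<'E'
from h import *
import pickle
c,P,r=pickle.load(open('w1.pkl','rb'));im=cv2.imread('pics/w1.png')
x,y,a,m=trayrect(im,c,'blue',0.078,True)
T=cv2.imread('pics/top0.png');ct=bot.get_calibration('top')
trayrect(T,ct,'blue',0.078,False);trayrect(T,ct,'yellow',0.078,False);_,_,_,m2=trayrect(T,ct,'base',0.038,False)
hsv=cv2.cvtColor(im,cv2.COLOR_BGR2HSV)
roi=np.zeros(m.shape,bool);roi[30:180,205:310]=1
b=[q for q in blobs((hsv[...,2]<60)&roi,100)];print(b)
for q in b: print(onplane(c,q[1],0.05,True))
wt=[q for q in blobs((hsv[...,2]>190)&(hsv[...,1]<40),100)];print(wt)
print(onplane(c,(258,181.5),0.025,True))
goto([x,y,0.16],np.radians(a+90))
E
```

```text
blue bbox (178, 14, 152, 190) centre 540.1 12.0 size 173.6 133.3 yaw -18.91
blue bbox (203, 130, 75, 85) centre 537.9 9.5 size 174.5 134.3 yaw -18.84
yellow bbox (354, 134, 64, 74) centre 534.0 -328.3 size 173.2 143.7 yaw -0.73
base bbox (83, 169, 71, 83) centre 458.6 307.6 size 174.9 134.8 yaw 15.45
[(np.int32(132), (np.float64(259.6), np.float64(116.9)), (np.int32(254), np.int32(81), np.int32(8), np.int32(61)))]
[0.53047701 0.0109335  0.05      ]
[(np.int32(186), (np.float64(383.5), np.float64(23.9)), (np.int32(376), np.int32(16), np.int32(16), np.int32(17))), (np.int32(172), (np.float64(224.2), np.float64(66.2)), (np.int32(217), np.int32(59), np.int32(15), np.int32(15))), (np.int32(246), (np.float64(134.8), np.float64(122.4)), (np.int32(127), np.int32(114), np.int32(17), np.int32(18))), (np.int32(139), (np.float64(282.9), np.float64(148.9)), (np.int32(277), np.int32(143), np.int32(13), np.int32(13))), (np.int32(150), (np.float64(230.7), np.float64(151.8)), (np.int32(224), np.int32(145), np.int32(14), np.int32(14))), (np.int32(171), (np.float64(441.6), np.float64(149.8)), (np.int32(426), np.int32(144), np.int32(26), np.int32(14))), (np.int32(459), (np.float64(257.8), np.float64(181.6)), (np.int32(239), np.int32(175), np.int32(38), np.int32(14))), (np.int32(111), (np.float64(157.8), np.float64(196.9)), (np.int32(140), np.int32(192), np.int32(35), np.int32(15))), (np.int32(139), (np.float64(373.9), np.float64(355.9)), (np.int32(363), np.int32(350), np.int32(22), np.int32(16)))]
[0.46501593 0.03817265 0.025     ]
P [0.4692 0.0356 0.2201] w [-2.58  0.04 -0.01] t [ 0.0601 -0.004  -0.0746] other [ 1.774e+02 -0.000e+00 -1.000e-01] [-2.6  0.  -0. ] q7 -2.22
```

```bash
python3 -m creep '[{"wx":-2.6,"wy":0,"wz":0,"tx":0.04,"ty":-0.004,"tz":-0.0745,"claw":0.3},{"wx":-2.6,"wy":0,"wz":0,"tx":0.06,"ty":-0.004,"tz":-0.0745,"claw":0.3},{"wx":-2.6,"wy":0,"wz":0,"tx":0.075,"ty":-0.004,"tz":-0.0745,"claw":0.3},{"wx":-2.6,"wy":0,"wz":0,"tx":0.09,"ty":-0.004,"tz":-0.0745,"claw":0.3},{"wx":-2.6,"wy":0,"wz":0,"tx":0.09,"ty":-0.004,"tz":-0.0745,"claw":0.3}]' 80; python3 -c "
from h import *
goto([0.5395,0.0115,0.044],np.radians(-18.9)+np.pi/2)
cv2.imwrite('pics/w2.png',bot.grab_frame('wrist'))"
```

```text
clock: 2.3
position: [0.5387, 0.0104, 0.1285]
tool_rot: [0.473, 1.567, -3.0]
force: [0.3, 0.0, 1.0]
grip_width: 0.0596
P [0.5387 0.0104 0.1285] w [-0.1  0.2 -0.1] t [ 0.0845 -0.0014 -0.0007] other [179.9  -0.2  -0.3] [-0.1  0.2 -0.1] q7 -2.14
```

View pics/w2.png

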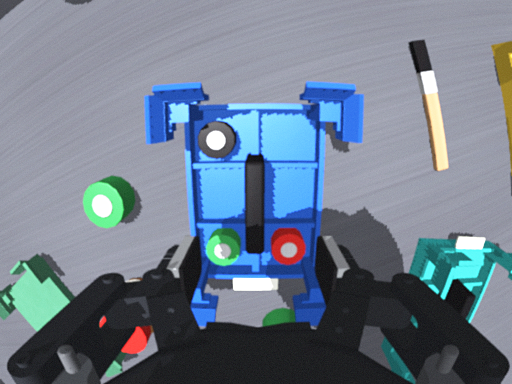

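```bash
python3 -m creep '[{"wx":0,"wy":0.2,"wz":0,"tx":0.03,"ty":-0.001,"tz":-0.001,"claw":0.3},{"wx":0,"wy":0.2,"wz":0,"tx":0.055,"ty":-0.001,"tz":-0.001,"claw":0.3},{"wx":0,"wy":0.2,"wz":0,"tx":0.075,"ty":-0.001,"tz":-0.001,"claw":0.3},{"wx":0,"wy":0.2,"wz":0,"tx":0.084,"ty":-0.001,"tz":-0.001,"claw":0.3},{"wx":0,"wy":0.2,"wz":0,"tx":0.084,"ty":-0.001,"tz":-0.001,"claw":0.3}]' 80; python3 -c "
from h import *
goto([0.5395,0.0115,0.044],np.radians(-18.9)+np.pi/2)
cv2.imwrite('pics/w3.png',bot.grab_frame('wrist'))"
```

```text
clock: 2.85
position: [0.5402, 0.011, 0.0458]
tool_rot: [2.144, 1.569, -1.329]
force: [-0.1, -0.1, -0.1]
grip_width: 0.0599
P [0.5402 0.011  0.0458] w [-0.1  -0.06 -0.09] t [ 0.0018 -0.0003  0.0008] other [ 1.799e+02 -1.000e-01  1.000e-01] [-0.1 -0.1 -0.1] q7 -2.17
```

View pics/w3.png

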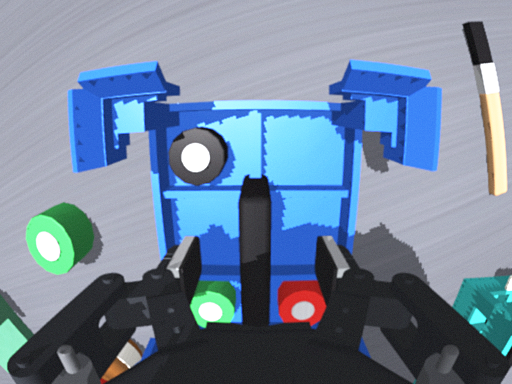

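```bash
python3 -m creep '[{"wx":0,"wy":0,"wz":0,"tx":0.0015,"ty":0,"tz":0,"claw":0.6},{"wx":0,"wy":0,"wz":0,"tx":0.0015,"ty":0,"tz":0,"claw":0.75},{"wx":0,"wy":0,"wz":0,"tx":0.0015,"ty":0,"tz":0,"claw":1},{"wx":0,"wy":0,"wz":0,"tx":0.0015,"ty":0,"tz":0,"claw":1},{"wx":0,"wy":0,"wz":0,"tx":0.0015,"ty":0,"tz":0,"claw":1},{"wx":0,"wy":0,"wz":0,"tx":0.0015,"ty":0,"tz":0,"claw":1}]' 80; python3 -c "
from h import *
P,R,s=tool();print(P,s['force'],s['grip_width'])
c=bot.get_calibration('wrist');im=bot.grab_frame('wrist');cv2.imwrite('pics/w4.png',im)
o=np.array([0.539,0.0115,0]);print('tray offset in tool',R.inv().apply(o-P))"
```

```text
clock: 3.5
position: [0.541, 0.0111, 0.0459]
tool_rot: [2.917, 1.568, -0.556]
force: [-3.4, 0.2, 12.2]
grip_width: 0.0129
[0.54102185 0.01113258 0.04590943] [-3.35593419  0.19060885 12.23717673] 0.012875266270937906
tray offset in tool [0.04590354 0.00028049 0.00216448]
```

View pics/w4.png

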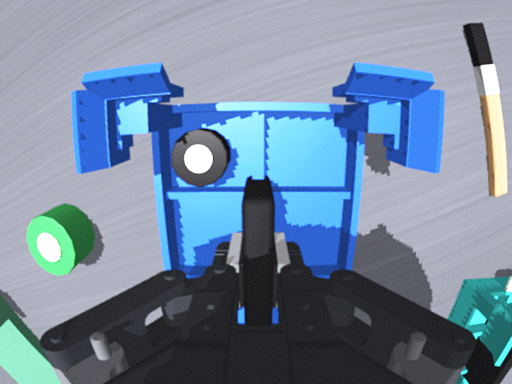

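```bash
python3 -m creep '[{"wx":0,"wy":0,"wz":0,"tx":-0.008,"ty":0,"tz":0,"claw":1},{"wx":0,"wy":0,"wz":0,"tx":-0.022,"ty":0,"tz":0,"claw":1},{"wx":0,"wy":0,"wz":0,"tx":-0.042,"ty":0,"tz":0,"claw":1},{"wx":0,"wy":0,"wz":0,"tx":-0.065,"ty":0,"tz":0,"claw":1},{"wx":0,"wy":0,"wz":0,"tx":-0.088,"ty":0,"tz":0,"claw":1},{"wx":0,"wy":0,"wz":0,"tx":-0.107,"ty":0,"tz":0,"claw":1},{"wx":0,"wy":0,"wz":0,"tx":-0.115,"ty":0,"tz":0,"claw":1},{"wx":0,"wy":0,"wz":0,"tx":-0.115,"ty":0,"tz":0,"claw":1}]'; python3 -c "
from h import *
P,R,s=tool();print(P,s['force'],s['moment'],s['grip_width'],s['qpos'].round(2))
c=bot.get_calibration('wrist');im=bot.grab_frame('wrist');cv2.imwrite('pics/w5.png',im);cv2.imwrite('pics/s5.png',bot.grab_frame('side')[60:330,60:400])
goto([0.459-.002*np.cos(np.radians(15.5))*-1,0.308+.0006,0.17],np.radians(15.5)+np.pi/2)"
```

```text
clock: 4.35
position: [0.5412, 0.0113, 0.1622]
tool_rot: [-3.107, 1.566, -0.297]
force: [-0.2, -0.9, -3.0]
grip_width: 0.0125
[0.54118737 0.01131175 0.16223195] [-0.16623327 -0.94392155 -2.96661626] [-0.06266063  0.00945425  0.00397341] 0.012466627889897405 [-0.02  0.5  -0.15  1.9   0.11  0.74 -2.13]
P [0.5404 0.0113 0.1605] w [-34.5   -0.12  -0.09] t [-0.0101 -0.2552  0.1719] other [ 1.455e+02 -1.000e-01  2.000e-01] [-34.5  -0.1  -0.1] q7 -2.13
```

View pics/w5.png

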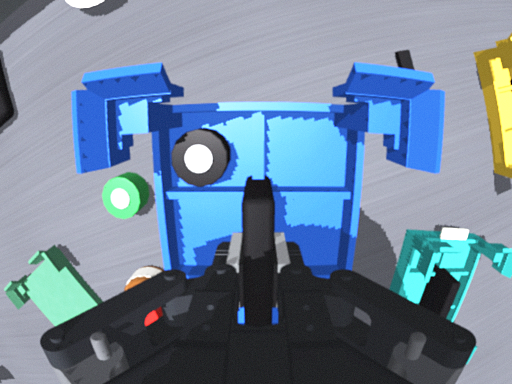

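View pics/s5.png

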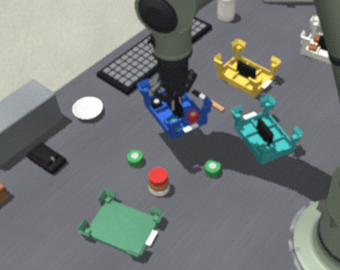

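```bash
python3 - <<'E'
from h import *
im=cv2.imread('pics/w5.png')
cv2.imwrite('pics/w5c.png',cv2.resize(im[50:200,60:460],None,fx=2,fy=2,interpolation=cv2.INTER_CUBIC))
P,R,s=tool();c=bot.get_calibration("wrist")
def toolpt(uv,X):  # intersect with plane tool-x = X
    o,d=ray(c,uv,True); o=R.inv().apply(o-P); d=R.inv().apply(d); return o+d*(X-o[0])/d[0]
for uv in ((83,78),(434,76),(73,93),(443,91),(161,64),(354,64)): print(uv,toolpt(uv,0.0459-0.078).round(4))
E
```

```text
(83, 78) [-0.0321 -0.0607 -0.0848]
(434, 76) [-0.0321  0.0605 -0.0857]
(73, 93) [-0.0321 -0.0652 -0.08  ]
(443, 91) [-0.0321  0.0645 -0.0809]
(161, 64) [-0.0321 -0.0311 -0.0859]
(354, 64) [-0.0321  0.03   -0.086 ]
```

View pics/w5c.png

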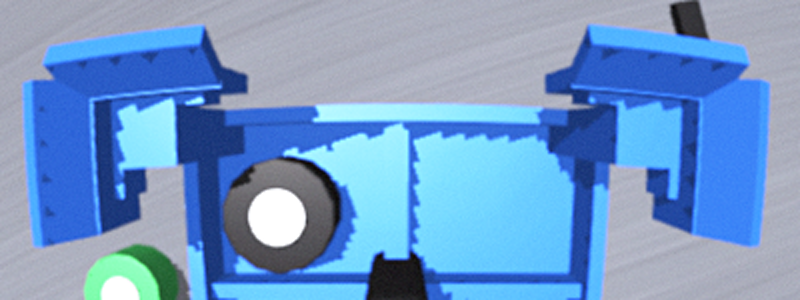

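```bash
python3 -c "
from h import *
goto([0.463,0.3105,0.165],np.radians(15.5)+np.pi/2)"
```

```text
P [0.5404 0.0113 0.1605] w [-34.5   -0.12  -0.09] t [-0.0051 -0.2577  0.1706] other [ 1.455e+02 -1.000e-01  2.000e-01] [-34.5  -0.1  -0.1] q7 -2.13
```

```bash
python3 -m creep '[{"wx":-0.7,"wy":0,"wz":0,"tx":0,"ty":-0.005,"tz":0.003,"claw":1},{"wx":-2,"wy":0,"wz":0,"tx":0,"ty":-0.016,"tz":0.010,"claw":1},{"wx":-4,"wy":0,"wz":0,"tx":-0.001,"ty":-0.031,"tz":0.020,"claw":1},{"wx":-6.5,"wy":0,"wz":0,"tx":-0.002,"ty":-0.049,"tz":0.032,"claw":1},{"wx":-9.3,"wy":0,"wz":0,"tx":-0.003,"ty":-0.070,"tz":0.046,"claw":1},{"wx":-12,"wy":0,"wz":0,"tx":-0.004,"ty":-0.090,"tz":0.060,"claw":1},{"wx":-14.8,"wy":0,"wz":0,"tx":-0.005,"ty":-0.111,"tz":0.073,"claw":1},{"wx":-17.2,"wy":0,"wz":0,"tx":-0.005,"ty":-0.129,"tz":0.085,"claw":1}]'; python3 -c "
from h import *
goto([0.463,0.3105,0.165],np.radians(15.5)+np.pi/2)"
```

```text
clock: 5.25
position: [0.5009, 0.1638, 0.1652]
tool_rot: [2.642, 1.569, -0.525]
force: [1.0, 1.1, -3.2]
grip_width: 0.0124
P [0.5009 0.1638 0.1652] w [-16.97  -0.1   -0.07] t [-0.     -0.1456  0.0416] other [ 1.63e+02 -1.00e-01  1.00e-01] [-17.   -0.1  -0.1] q7 -2.18
```

```bash
python3 -m creep '[{"wx":-2.6,"wy":0,"wz":0,"tx":0,"ty":-0.022,"tz":0.006,"claw":1},{"wx":-5.2,"wy":0,"wz":0,"tx":0,"ty":-0.045,"tz":0.013,"claw":1},{"wx":-7.8,"wy":0,"wz":0,"tx":0,"ty":-0.068,"tz":0.019,"claw":1},{"wx":-10.4,"wy":0,"wz":0,"tx":0,"ty":-0.090,"tz":0.026,"claw":1},{"wx":-12.9,"wy":0,"wz":0,"tx":0,"ty":-0.111,"tz":0.032,"claw":1},{"wx":-15,"wy":0,"wz":0,"tx":0,"ty":-0.128,"tz":0.037,"claw":1},{"wx":-16.4,"wy":-0.1,"wz":0,"tx":0,"ty":-0.140,"tz":0.040,"claw":1},{"wx":-17,"wy":-0.1,"wz":-0.1,"tx":0,"ty":-0.1455,"tz":0.0415,"claw":1}]'; python3 -c "
from h import *
goto([0.463,0.3105,0.105],np.radians(15.5)+np.pi/2)"
```

```text
clock: 6.05
position: [0.4624, 0.3119, 0.1649]
tool_rot: [-1.301, 1.57, 2.114]
force: [1.0, -0.5, -3.2]
grip_width: 0.0124
P [0.4624 0.3119 0.1649] w [0.19 0.01 0.05] t [ 0.0599  0.0015 -0.0002] other [-1.798e+02 -1.000e-01  0.000e+00] [0.2 0.  0.1] q7 -2.2
```

Lower to just above the guides (underside ≈ 0.043; guide tops 0.038), then look.

```bash
python3 -m creep '[{"wx":0.1,"wy":0,"wz":0,"tx":0.01,"ty":0.001,"tz":0,"claw":1},{"wx":0.2,"wy":0,"wz":0,"tx":0.028,"ty":0.0015,"tz":0,"claw":1},{"wx":0.2,"wy":0,"wz":0,"tx":0.048,"ty":0.0015,"tz":0,"claw":1},{"wx":0.2,"wy":0,"wz":0,"tx":0.064,"ty":0.0015,"tz":0,"claw":1},{"wx":0.2,"wy":0,"wz":0,"tx":0.072,"ty":0.0015,"tz":0,"claw":1},{"wx":0.2,"wy":0,"wz":0,"tx":0.075,"ty":0.0015,"tz":0,"claw":1}]'; python3 -c "
from h import *
goto([0.463,0.3105,0.066],np.radians(15.5)+np.pi/2)
a=bot.grab_frame('side');b=bot.grab_frame('top');w=bot.grab_frame('wrist')
x=cv2.resize(a[200:340,110:260],None,fx=2.6,fy=2.6,interpolation=cv2.INTER_CUBIC);y=cv2.resize(b[140:280,60:210],None,fx=2.6,fy=2.6,interpolation=cv2.INTER_CUBIC)
cv2.imwrite('pics/p6.png',np.hstack([x,y]));cv2.imwrite('pics/w6.png',w)"
```

```text
clock: 6.65
position: [0.4627, 0.3095, 0.0889]
tool_rot: [-0.066, 1.569, -2.938]
force: [-0.2, 0.6, -2.0]
grip_width: 0.0125
P [0.4627 0.3095 0.0889] w [-0.06  0.09  0.01] t [ 0.0229 -0.0008 -0.0006] other [ 1.799e+02  0.000e+00 -1.000e-01] [-0.1  0.1  0. ] q7 -2.25
```

View pics/p6.png

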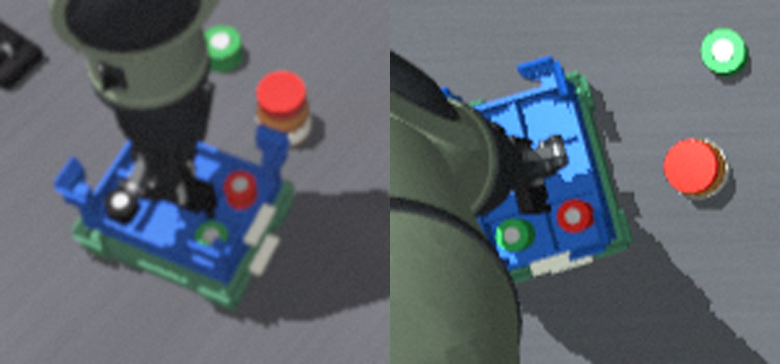

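View pics/w6.png

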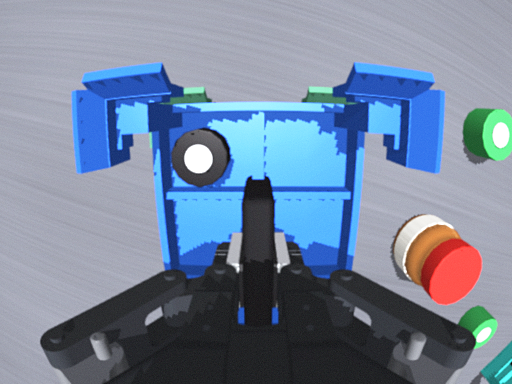

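```bash
python3 -m creep '[{"wx":0,"wy":0,"wz":0,"tx":0.003,"ty":-0.0005,"tz":-0.0005,"claw":1},{"wx":0,"wy":0,"wz":0,"tx":0.007,"ty":-0.0005,"tz":-0.0005,"claw":1},{"wx":0,"wy":0,"wz":0,"tx":0.011,"ty":-0.0005,"tz":-0.0005,"claw":1},{"wx":0,"wy":0,"wz":0,"tx":0.014,"ty":-0.0005,"tz":-0.0005,"claw":1},{"wx":0,"wy":0,"wz":0,"tx":0.015,"ty":-0.0005,"tz":-0.0005,"claw":1}]'; python3 -c "
from h import *
w=bot.grab_frame('wrist');cv2.imwrite('pics/w7.png',cv2.resize(w[50:200,60:460],None,fx=2,fy=2,interpolation=cv2.INTER_CUBIC));goto([0.463,0.3105,0.066],np.radians(15.5)+np.pi/2)"
```

```text
clock: 7.3
position: [0.4633, 0.3109, 0.0748]
tool_rot: [-1.275, 1.57, 2.137]
force: [-0.4, 0.4, -2.7]
grip_width: 0.0128
P [0.4633 0.3109 0.0748] w [-0.03  0.02  0.05] t [0.0088 0.0003 0.0004] other [ 1.8e+02  1.0e-01 -0.0e+00] [-0.  0.  0.] q7 -2.26
```

View pics/w7.png

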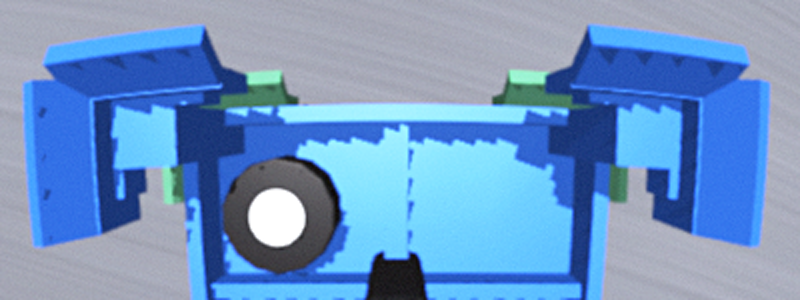

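```bash
python3 -m creep '[{"wx":0,"wy":0,"wz":0,"tx":0.002,"ty":0,"tz":0,"claw":1},{"wx":0,"wy":0,"wz":0,"tx":0.0045,"ty":0,"tz":0,"claw":1},{"wx":0,"wy":0,"wz":0,"tx":0.007,"ty":0,"tz":0,"claw":1},{"wx":0,"wy":0,"wz":0,"tx":0.008,"ty":0,"tz":0,"claw":1},{"wx":0,"wy":0,"wz":0,"tx":0.009,"ty":0,"tz":0,"claw":1}]'; python3 -c "
from h import *
goto([0.463,0.3105,0.066],np.radians(15.5)+np.pi/2);print(bot.observe()['force'])"
```

```text
clock: 7.85
position: [0.4632, 0.3109, 0.0659]
tool_rot: [-0.998, 1.57, 2.413]
force: [-7.1, -4.3, 23.5]
grip_width: 0.0126
P [0.4632 0.3109 0.0659] w [-0.03  0.02  0.04] t [-0.0001  0.0003  0.0003] other [ 1.8e+02  1.0e-01 -0.0e+00] [-0.  0.  0.] q7 -2.27
[-7.12087713 -4.29670278 23.46769443]
```

```bash
python3 -m creep '[{"wx":0,"wy":0,"wz":0,"tx":-0.0005,"ty":0,"tz":-0.0003,"claw":1},{"wx":0,"wy":0,"wz":0,"tx":-0.0005,"ty":0,"tz":0,"claw":0.6},{"wx":0,"wy":0,"wz":0,"tx":-0.001,"ty":0,"tz":0,"claw":0.4},{"wx":0,"wy":0,"wz":0,"tx":-0.001,"ty":0,"tz":0,"claw":0.4},{"wx":0,"wy":0,"wz":0,"tx":-0.03,"ty":0,"tz":0,"claw":0.4},{"wx":0,"wy":0,"wz":0,"tx":-0.07,"ty":0,"tz":0,"claw":0.4},{"wx":0,"wy":0,"wz":0,"tx":-0.11,"ty":0,"tz":0,"claw":0.4},{"wx":0,"wy":0,"wz":0,"tx":-0.14,"ty":0,"tz":0,"claw":0.4}]'; python3 -c "
from h import *
c=bot.get_calibration('wrist');w=bot.grab_frame('wrist');cv2.imwrite('pics/w8.png',w)
goto([0.463-.07,0.29,0.22],np.radians(15.5)+np.pi/2);print(bot.observe()['force'])
goto([0.47,-0.328,0.22],np.radians(-0.7)+np.pi/2)"
```

```text
clock: 8.65
position: [0.4635, 0.311, 0.2083]
tool_rot: [-2.289, 1.569, 1.122]
force: [0.9, 0.2, 1.2]
grip_width: 0.0511
P [0.4648 0.3121 0.2124] w [-0.03 -0.34  0.17] t [-0.0081  0.0021  0.075 ] other [180.    0.3   0.5] [-0.  -0.3  0.2] q7 -2.18
[2.58454365 1.08977285 6.32558957]
P [0.4648 0.3121 0.2124] w [16.17 -0.31  0.22] t [-0.0105  0.6183  0.1656] other [-163.8   -0.3   -0.4] [16.2 -0.3  0.2] q7 -2.18
```

View pics/w8.png

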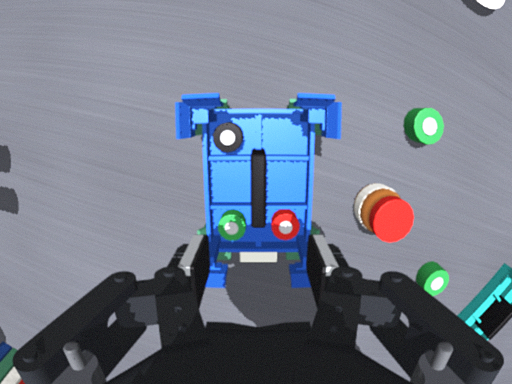

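```bash
python3 -m creep '[{"wx":4,"wy":0,"wz":0,"tx":-0.015,"ty":0.05,"tz":0.01,"claw":0.4},{"wx":16,"wy":0,"wz":0,"tx":-0.01,"ty":0.618,"tz":0.165,"claw":0.3},{"wx":16,"wy":0,"wz":0,"tx":-0.01,"ty":0.618,"tz":0.165,"claw":0.3},{"wx":16,"wy":0,"wz":0,"tx":-0.01,"ty":0.618,"tz":0.165,"claw":0.3},{"wx":16,"wy":0,"wz":0,"tx":-0.01,"ty":0.618,"tz":0.165,"claw":0.3},{"wx":16,"wy":0,"wz":0,"tx":-0.01,"ty":0.618,"tz":0.165,"claw":0.3},{"wx":16,"wy":0,"wz":0,"tx":-0.01,"ty":0.618,"tz":0.165,"claw":0.3},{"wx":16,"wy":0,"wz":0,"tx":-0.01,"ty":0.618,"tz":0.165,"claw":0.3}]'; python3 -c "
from h import *
goto([0.47,-0.328,0.22],np.radians(-0.7)+np.pi/2)"
```

```text
clock: 9.5
position: [0.4691, -0.087, 0.222]
tool_rot: [-2.464, 1.564, 0.669]
force: [1.6, -0.5, 0.2]
grip_width: 0.0597
P [ 0.4691 -0.087   0.222 ] w [ 0.17 -0.31  0.25] t [ 0.001   0.241  -0.0031] other [-179.8   -0.4   -0.5] [ 0.2 -0.3  0.2] q7 -1.59
```

```bash
python3 -m creep '[{"wx":0,"wy":-0.3,"wz":0.2,"tx":0,"ty":0.241,"tz":-0.003,"claw":0.3},{"wx":0,"wy":-0.3,"wz":0.2,"tx":0,"ty":0.241,"tz":-0.003,"claw":0.3},{"wx":0,"wy":-0.3,"wz":0.2,"tx":0,"ty":0.241,"tz":-0.003,"claw":0.3},{"wx":0,"wy":-0.3,"wz":0.2,"tx":0,"ty":0.241,"tz":-0.003,"claw":0.3},{"wx":0,"wy":-0.3,"wz":0.2,"tx":0,"ty":0.241,"tz":-0.003,"claw":0.3},{"wx":0,"wy":-0.3,"wz":0.2,"tx":0,"ty":0.241,"tz":-0.003,"claw":0.3},{"wx":0,"wy":-0.3,"wz":0.2,"tx":0,"ty":0.241,"tz":-0.003,"claw":0.3}]'; python3 -c "
from h import *
P,R,s=tool();print(P,s['qd'].round(3))
c=bot.get_calibration('wrist');w=bot.grab_frame('wrist');cv2.imwrite('pics/w9.png',w)
x,y,a,m=trayrect(w,c,'yellow',0.078,True)
cv2.imwrite('pics/m9.png',m)
goto([x,y,0.13],np.radians(a)+np.pi/2)
t=bot.grab_frame('top');cv2.imwrite('pics/t9.png',cv2.resize(t[100:310,60:430],None,fx=2,fy=2,interpolation=cv2.INTER_CUBIC))
trayrect(t,bot.get_calibration('top'),'blue',0.098,False)"
```

```text
clock: 10.2
position: [0.4695, -0.3285, 0.2205]
tool_rot: [-1.316, 1.57, 1.815]
force: [0.3, 0.8, -0.3]
grip_width: 0.0597
[ 0.46952676 -0.32854501  0.22053237] [-0.032 -0.018 -0.02   0.02  -0.004 -0.001 -0.007]
yellow bbox (188, 24, 147, 186) centre 537.0 -332.0 size 173.0 133.3 yaw -0.88
P [ 0.4699 -0.3275  0.2207] w [0.35 0.   0.08] t [ 0.0907  0.004  -0.0671] other [-1.796e+02 -1.000e-01  0.000e+00] [0.4 0.  0.1] q7 -1.13
blue bbox (72, 164, 78, 89) centre 461.1 305.7 size 173.9 140.7 yaw 15.42
```

View pics/w9.png

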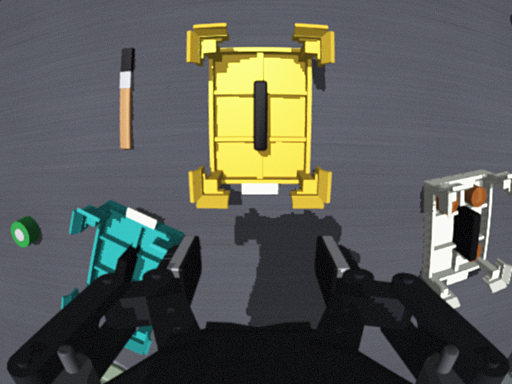

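View pics/t9.png

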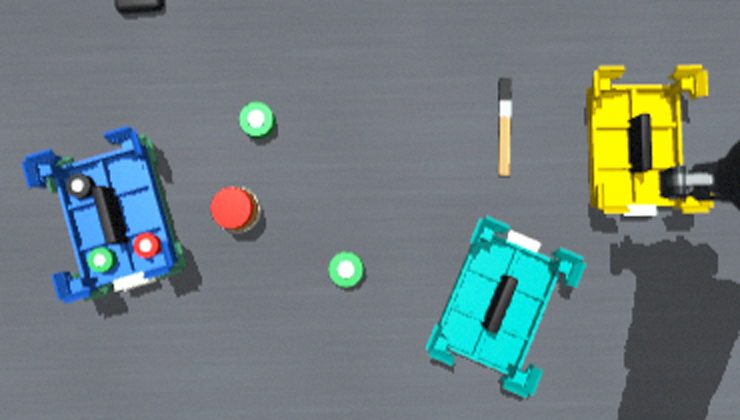

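```bash
python3 -m creep '[{"wx":0.4,"wy":0,"wz":0,"tx":0.03,"ty":0.004,"tz":-0.067,"claw":0.3},{"wx":0.4,"wy":0,"wz":0,"tx":0.06,"ty":0.004,"tz":-0.067,"claw":0.3},{"wx":0.4,"wy":0,"wz":0,"tx":0.09,"ty":0.004,"tz":-0.067,"claw":0.3},{"wx":0.4,"wy":0,"wz":0,"tx":0.09,"ty":0.004,"tz":-0.067,"claw":0.3},{"wx":0.4,"wy":0,"wz":0,"tx":0.09,"ty":0.004,"tz":-0.067,"claw":0.3}]'; python3 -c "
from h import *
c=bot.get_calibration('wrist');w=bot.grab_frame('wrist');cv2.imwrite('pics/w10.png',w)
goto([0.537,-0.332,0.044],np.radians(-0.9)+np.pi/2)
hsv=cv2.cvtColor(w,cv2.COLOR_BGR2HSV);m=np.zeros(w.shape[:2],bool);m[140:230,225:295]=1
b=blobs((hsv[...,2]<70)&m,200);print(b,[onplane(c,q[1],.056,True) for q in b])"
```

```text
clock: 10.8
position: [0.5372, -0.3306, 0.1316]
tool_rot: [-1.407, 1.569, 1.721]
force: [0.2, -2.1, 1.4]
grip_width: 0.0597
P [ 0.5376 -0.3312  0.1326] w [ 0.07 -0.08  0.04] t [0.0886 0.0009 0.0007] other [-1.799e+02 -1.000e-01 -1.000e-01] [ 0.1 -0.1  0. ] q7 -1.19
[(np.int32(1315), (np.float64(259.0), np.float64(193.0)), (np.int32(250), np.int32(156), np.int32(19), np.int32(74)))] [array([ 0.55183954, -0.33117799,  0.056     ])]
```

View pics/w10.png

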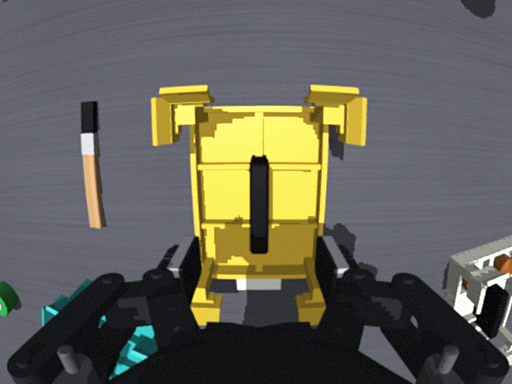

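Centred on the yellow handle (column 259). Descend and close.

```bash
python3 -m creep '[{"wx":0,"wy":0,"wz":0,"tx":0.03,"ty":0.0005,"tz":0,"claw":0.3},{"wx":0,"wy":0,"wz":0,"tx":0.055,"ty":0.0005,"tz":0,"claw":0.3},{"wx":0,"wy":0,"wz":0,"tx":0.075,"ty":0.0005,"tz":0,"claw":0.3},{"wx":0,"wy":0,"wz":0,"tx":0.0865,"ty":0.0005,"tz":0,"claw":0.3},{"wx":0,"wy":0,"wz":0,"tx":0.0865,"ty":0.0005,"tz":0,"claw":0.6},{"wx":0,"wy":0,"wz":0,"tx":0.0865,"ty":0.0005,"tz":0,"claw":0.75},{"wx":0,"wy":0,"wz":0,"tx":0.0865,"ty":0.0005,"tz":0,"claw":1},{"wx":0,"wy":0,"wz":0,"tx":0.0865,"ty":0.0005,"tz":0,"claw":1}]' 80; python3 -m creep '[{"wx":0,"wy":0,"wz":0,"tx":0,"ty":0,"tz":0,"claw":1},{"wx":0,"wy":0,"wz":0,"tx":0,"ty":0,"tz":0,"claw":1},{"wx":0,"wy":0,"wz":0,"tx":0,"ty":0,"tz":0,"claw":1}]'; python3 -c "
from h import *
P,R,s=tool();print(P,s['force'],s['grip_width'])"
```

```text
clock: 11.65
position: [0.5384, -0.3321, 0.0478]
tool_rot: [3.03, 1.568, -0.126]
force: [-2.3, 2.4, 12.2]
grip_width: 0.0127
clock: 11.95
position: [0.5384, -0.3321, 0.0481]
tool_rot: [3.003, 1.567, -0.153]
force: [-0.7, 0.0, -2.4]
grip_width: 0.0126
[ 0.5383964  -0.33212471  0.0480507 ] [-0.65747451  0.00300238 -2.44693688] 0.012622685634762319
```

```bash
python3 -m creep '[{"wx":0,"wy":0,"wz":0,"tx":-0.02,"ty":0,"tz":0,"claw":1},{"wx":0,"wy":0,"wz":0,"tx":-0.05,"ty":0,"tz":0,"claw":1},{"wx":0,"wy":0,"wz":0,"tx":-0.085,"ty":0,"tz":0,"claw":1},{"wx":0,"wy":0,"wz":0,"tx":-0.12,"ty":0,"tz":0,"claw":1},{"wx":0,"wy":0,"wz":0,"tx":-0.145,"ty":0,"tz":0,"claw":1},{"wx":0,"wy":0,"wz":0,"tx":-0.155,"ty":0,"tz":0,"claw":1}]'; python3 -c "
from h import *
P,R,s=tool();print(P,s['force'],s['grip_width'],s['qpos'].round(2))
c=bot.get_calibration('wrist')
w=bot.grab_frame('wrist');cv2.imwrite('pics/w11.png',w);cv2.imwrite('pics/w11c.png',cv2.resize(w[50:200,60:460],None,fx=2,fy=2,interpolation=cv2.INTER_CUBIC))
goto([0.463,0.311,0.21],np.radians(15.45)+np.pi/2)"
```

```text
clock: 12.55
position: [0.5385, -0.3324, 0.2056]
tool_rot: [2.844, 1.564, -0.313]
force: [-0.4, -1.0, -2.5]
grip_width: 0.0121
[ 0.53852815 -0.33243407  0.20555611] [-0.37544421 -0.96180996 -2.5283064 ] 0.012053361769277397 [ 0.52  0.58 -0.1   1.62  0.06  0.94 -1.18]
P [ 0.5386 -0.3325  0.2056] w [-16.31  -0.34  -0.16] t [-0.0061 -0.6423  0.0852] other [163.7  -0.2   0.5] [-16.3  -0.3  -0.2] q7 -1.18
```

View pics/w11c.png

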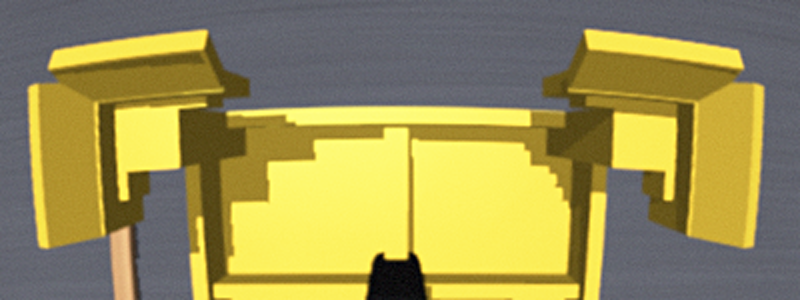

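```bash
python3 -m creep '[{"wx":-0.5,"wy":0,"wz":0,"tx":-0.001,"ty":-0.015,"tz":0.002,"claw":1},{"wx":-1,"wy":-0.1,"wz":0,"tx":-0.002,"ty":-0.04,"tz":0.005,"claw":1},{"wx":-2,"wy":-0.1,"wz":0,"tx":-0.003,"ty":-0.08,"tz":0.011,"claw":1},{"wx":-3,"wy":-0.1,"wz":0,"tx":-0.004,"ty":-0.12,"tz":0.016,"claw":1},{"wx":-4,"wy":-0.2,"wz":-0.1,"tx":-0.005,"ty":-0.16,"tz":0.021,"claw":1},{"wx":-5,"wy":-0.2,"wz":-0.1,"tx":-0.006,"ty":-0.20,"tz":0.027,"claw":1},{"wx":-6,"wy":-0.3,"wz":-0.1,"tx":-0.006,"ty":-0.24,"tz":0.032,"claw":1},{"wx":-7,"wy":-0.3,"wz":-0.2,"tx":-0.006,"ty":-0.28,"tz":0.037,"claw":1}]'; python3 -c "
from h import *
goto([0.4635,0.311,0.21],np.radians(15.45)+np.pi/2)"
```

```text
clock: 13.4
position: [0.5044, -0.0497, 0.2096]
tool_rot: [-0.992, 1.569, 2.259]
force: [0.8, 0.3, -2.7]
grip_width: 0.0125
P [ 0.5044 -0.0497  0.2096] w [-9.21  0.05  0.1 ] t [ 2.00e-04 -3.63e-01  1.40e-03] other [ 1.708e+02  1.000e-01 -1.000e-01] [-9.2  0.1  0.1] q7 -1.57
```

```bash
python3 -m creep '[{"wx":-1,"wy":0,"wz":0,"tx":0,"ty":-0.04,"tz":0,"claw":1},{"wx":-2,"wy":0,"wz":0,"tx":0,"ty":-0.08,"tz":0,"claw":1},{"wx":-3,"wy":0,"wz":0,"tx":0,"ty":-0.12,"tz":0,"claw":1},{"wx":-4,"wy":0,"wz":0,"tx":0,"ty":-0.16,"tz":0,"claw":1},{"wx":-5,"wy":0,"wz":0,"tx":0,"ty":-0.20,"tz":0.001,"claw":1},{"wx":-6,"wy":0,"wz":0,"tx":0,"ty":-0.24,"tz":0.001,"claw":1},{"wx":-7,"wy":0,"wz":0.1,"tx":0,"ty":-0.275,"tz":0.001,"claw":1},{"wx":-8,"wy":0,"wz":0.1,"tx":0,"ty":-0.305,"tz":0.001,"claw":1}]'; python3 -c "
from h import *
goto([0.4635,0.311,0.21],np.radians(15.45)+np.pi/2)"
```

```text
clock: 14.2
position: [0.4685, 0.2555, 0.2087]
tool_rot: [-0.014, 1.568, -2.904]
force: [1.4, 0.1, -2.3]
grip_width: 0.0128
P [0.4685 0.2555 0.2087] w [-1.05  0.17  0.  ] t [-0.0014 -0.055  -0.009 ] other [178.9   0.   -0.3] [-1.1  0.2  0. ] q7 -2.08
```

Then down to underside ≈ 0.103 (TCP 0.151), above the guide tops at 0.098.

```bash
python3 -m creep '[{"wx":-0.6,"wy":0,"wz":0,"tx":0,"ty":-0.028,"tz":-0.005,"claw":1},{"wx":-1,"wy":0.1,"wz":0,"tx":0,"ty":-0.046,"tz":-0.008,"claw":1},{"wx":-1.1,"wy":0.2,"wz":0,"tx":0,"ty":-0.054,"tz":-0.009,"claw":1},{"wx":-1.1,"wy":0.2,"wz":0,"tx":0.012,"ty":-0.055,"tz":-0.009,"claw":1},{"wx":-1.1,"wy":0.2,"wz":0,"tx":0.030,"ty":-0.055,"tz":-0.009,"claw":1},{"wx":-1.1,"wy":0.2,"wz":0,"tx":0.046,"ty":-0.055,"tz":-0.009,"claw":1},{"wx":-1.1,"wy":0.2,"wz":0,"tx":0.055,"ty":-0.055,"tz":-0.009,"claw":1},{"wx":-1.1,"wy":0.2,"wz":0,"tx":0.057,"ty":-0.055,"tz":-0.009,"claw":1}]'; python3 -c "
from h import *
w=bot.grab_frame('wrist');cv2.imwrite('pics/w12c.png',cv2.resize(w[50:200,60:460],None,fx=2,fy=2,interpolation=cv2.INTER_CUBIC))
a=bot.grab_frame('side');cv2.imwrite('pics/s12.png',cv2.resize(a[190:330,110:280],None,fx=3.5,fy=3.5,interpolation=cv2.INTER_CUBIC))
goto([0.4635,0.311,0.128],np.radians(15.45)+np.pi/2)"
```

```text
clock: 15.0
position: [0.4632, 0.3096, 0.1503]
tool_rot: [0.646, 1.569, -2.226]
force: [-0.0, -0.3, -2.4]
grip_width: 0.0127
P [0.4635 0.3104 0.1515] w [ 0.   -0.01 -0.01] t [ 0.0235 -0.0006 -0.0001] other [-180.    0.   -0.] [ 0. -0. -0.] q7 -2.19
```

View pics/w12c.png

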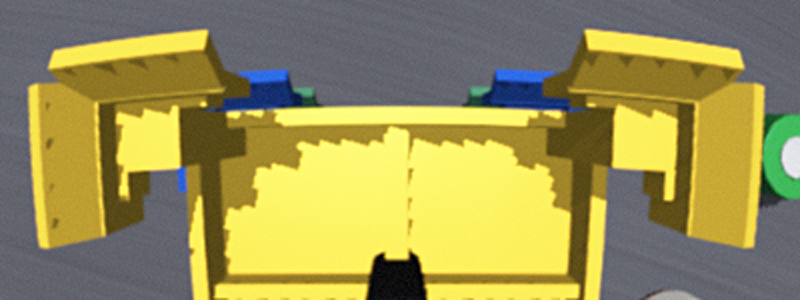

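View pics/s12.png

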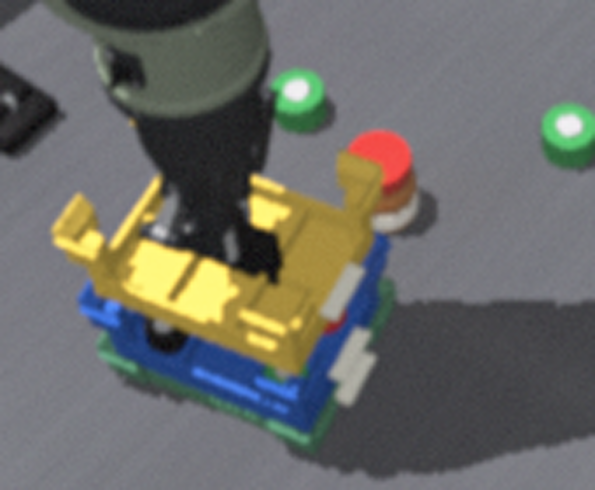

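```bash
python3 -m creep '[{"wx":0,"wy":0,"wz":0,"tx":0.002,"ty":-0.001,"tz":0,"claw":1},{"wx":0,"wy":0,"wz":0,"tx":0.006,"ty":-0.0012,"tz":0,"claw":1},{"wx":0,"wy":0,"wz":0,"tx":0.010,"ty":-0.0012,"tz":0,"claw":1},{"wx":0,"wy":0,"wz":0,"tx":0.013,"ty":-0.0012,"tz":0,"claw":1},{"wx":0,"wy":0,"wz":0,"tx":0.015,"ty":-0.0012,"tz":0,"claw":1}]'; python3 -c "
from h import *
w=bot.grab_frame('wrist');cv2.imwrite('pics/w13c.png',cv2.resize(w[50:200,60:460],None,fx=2,fy=2,interpolation=cv2.INTER_CUBIC))
goto([0.4635,0.311,0.128],np.radians(15.45)+np.pi/2)"
```

```text
clock: 15.6
position: [0.4631, 0.3115, 0.1362]
tool_rot: [1.534, 1.571, -1.338]
force: [-0.6, -0.1, -3.2]
grip_width: 0.0121
P [0.4631 0.3114 0.136 ] w [ 0.01  0.02 -0.02] t [ 0.008   0.0005 -0.0003] other [-180.    0.    0.] [ 0.  0. -0.] q7 -2.2
```

View pics/w13c.png

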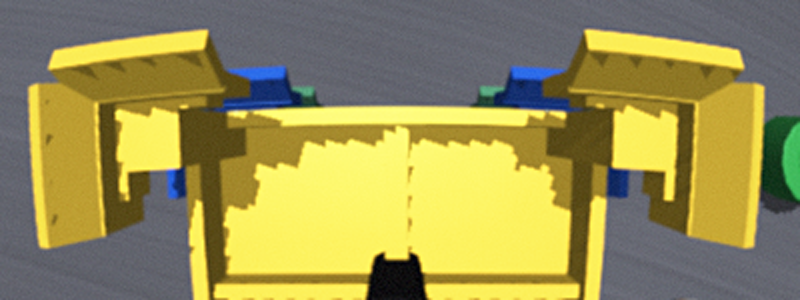

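```bash
python3 -m creep '[{"wx":0,"wy":0,"wz":0,"tx":0.002,"ty":0.0003,"tz":0,"claw":1},{"wx":0,"wy":0,"wz":0,"tx":0.0045,"ty":0.0003,"tz":0,"claw":1},{"wx":0,"wy":0,"wz":0,"tx":0.0065,"ty":0.0003,"tz":0,"claw":1},{"wx":0,"wy":0,"wz":0,"tx":0.0075,"ty":0.0003,"tz":0,"claw":1},{"wx":0,"wy":0,"wz":0,"tx":0.0085,"ty":0.0003,"tz":0,"claw":1}]'; python3 -c "
from h import *
goto([0.4635,0.311,0.128],np.radians(15.45)+np.pi/2);print(bot.observe()['force'])"
```

```text
clock: 16.15
position: [0.4631, 0.3112, 0.1277]
tool_rot: [1.034, 1.57, -1.838]
force: [-7.3, -5.6, 22.3]
grip_width: 0.0131
P [0.4631 0.3112 0.1277] w [ 0.01  0.02 -0.03] t [-0.0003  0.0003 -0.0004] other [-180.    0.    0.] [ 0.  0. -0.] q7 -2.2
[-7.29321044 -5.64307881 22.25169286]
```

```bash
python3 -m creep '[{"wx":0,"wy":0,"wz":0,"tx":-0.0005,"ty":0,"tz":0,"claw":1},{"wx":0,"wy":0,"wz":0,"tx":-0.0005,"ty":0,"tz":0,"claw":0.6},{"wx":0,"wy":0,"wz":0,"tx":-0.001,"ty":0,"tz":0,"claw":0.4},{"wx":0,"wy":0,"wz":0,"tx":-0.001,"ty":0,"tz":0,"claw":0.4},{"wx":0,"wy":0,"wz":0,"tx":-0.03,"ty":0,"tz":0,"claw":0.4},{"wx":0,"wy":0,"wz":0,"tx":-0.07,"ty":0,"tz":0,"claw":0.4},{"wx":0,"wy":0,"wz":0,"tx":-0.11,"ty":0,"tz":0,"claw":0.4},{"wx":0,"wy":0,"wz":0,"tx":-0.13,"ty":0,"tz":0,"claw":0.4}]'; python3 -m creep '[{"wx":0,"wy":0,"wz":0,"tx":-0.01,"ty":0.05,"tz":0,"claw":0.4},{"wx":0,"wy":0,"wz":0,"tx":-0.01,"ty":0.1,"tz":0,"claw":0.4},{"wx":0,"wy":0,"wz":0,"tx":-0.01,"ty":0.15,"tz":0,"claw":0.4},{"wx":0,"wy":0,"wz":0,"tx":-0.01,"ty":0.2,"tz":0,"claw":0.4},{"wx":0,"wy":0,"wz":0,"tx":-0.01,"ty":0.25,"tz":0,"claw":0.4},{"wx":0,"wy":0,"wz":0,"tx":-0.01,"ty":0.3,"tz":0,"claw":0.4},{"wx":0,"wy":0,"wz":0,"tx":-0.01,"ty":0.35,"tz":0,"claw":0.4},{"wx":0,"wy":0,"wz":0,"tx":-0.01,"ty":0.37,"tz":0,"claw":0.4}]'; python3 -c "
from h import *
b=bot.grab_frame('top');a=bot.grab_frame('side');ct=bot.get_calibration('top')
cv2.imwrite('pics/t14.png',b);cv2.imwrite('pics/z14.png',np.hstack([cv2.resize(q,(390,390),interpolation=cv2.INTER_CUBIC) for q in (a[190:330,110:250],b[150:290,60:200])]))
trayrect(b,ct,'yellow',0.158,False)
for n,z in(('y',.105),('b',.045),('g',.014)): print(n,proj(ct,[.384,.289,z]),proj(bot.get_calibration('side'),[.384,.289,z]))
for im in (b,a):
    hsv=cv2.cvtColor(im,cv2.COLOR_BGR2HSV);print([q[:2] for q in blobs((hsv[...,2]>190)&(hsv[...,1]<40),40) if q[0]<200])"
```

```text
clock: 16.95
position: [0.4637, 0.3118, 0.2611]
tool_rot: [-2.872, 1.568, 0.539]
force: [0.1, 0.2, -0.3]
grip_width: 0.0511
clock: 17.75
position: [0.5627, -0.0499, 0.2707]
tool_rot: [2.882, 1.568, 0.005]
force: [0.5, 1.0, 0.6]
grip_width: 0.0513
yellow bbox (59, 160, 84, 95) centre 460.9 305.4 size 173.5 141.1 yaw 15.5
y [116.54095808 241.56569059] [208.40930666 278.32669633]
b [124.88403492 240.3847188 ] [210.36415274 291.05705333]
g [128.78244071 239.83289513] [211.31268054 297.23406013]
[(np.int32(53), (np.float64(187.6), np.float64(158.8))), (np.int32(94), (np.float64(508.7), np.float64(222.0))), (np.int32(52), (np.float64(232.4), np.float64(234.4))), (np.int32(91), (np.float64(115.9), np.float64(242.0)))]
[(np.int32(122), (np.float64(285.0), np.float64(55.0))), (np.int32(65), (np.float64(376.4), np.float64(79.7))), (np.int32(59), (np.float64(367.1), np.float64(97.6))), (np.int32(164), (np.float64(388.4), np.float64(114.6))), (np.int32(89), (np.float64(208.0), np.float64(278.4)))]
```

View pics/z14.png

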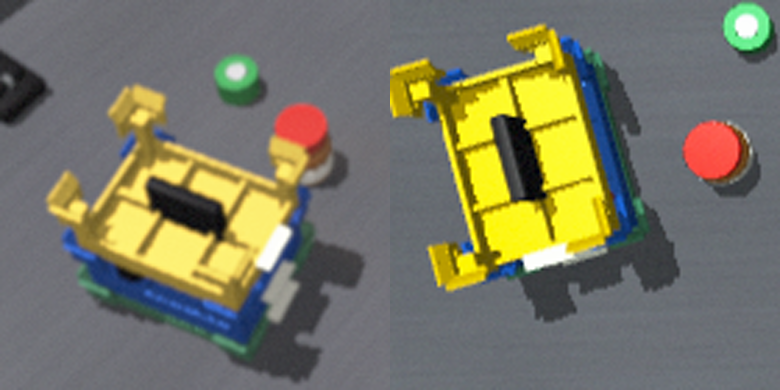

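View pics/t14.png

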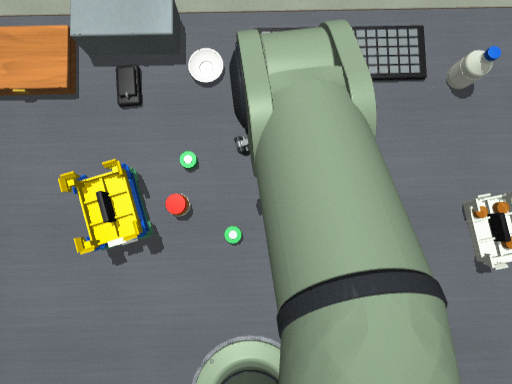

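```bash
python3 -c "
from workcell import bot
print(bot.job_done(), bot.observe()['clock'])"
```

```text
the job is handed in; nothing more can be done
the job is handed in; nothing more can be done
```

The stack is done and handed in at about 18 s of the 64 s allowed. The blue tray was lowered onto the green base, then the yellow tray onto the blue one, with all three white tabs at the same end. No verdict came back.

- **Seating:** Both trays came down to the expected height before I released them. The tool stood at 0.0659 m for blue (0.066 expected) and 0.1277 m for yellow (0.128 expected), each with about 22–24 N of contact. After release, the yellow tab was within 0.7 pixel of where a fully home stack would put it, in both the top and side views. The yellow tray's yaw measured 15.5°, against 15.45° for the base.
- **Mounts:** All three were standing in the wrist picture after the blue tray was placed. I did not see them clearly again once the yellow tray covered them.
- **Jar and brush:** The jar is at the same pixel in the top view. The brush was in place after the blue tray was set down, but the arm hid it in the last top picture. Nothing touched either on the way.
- **Measurements that disagreed:**
  - The top camera read tray centres about 2–5 mm differently from the wrist camera and the tool poses. I relied on the wrist camera and tool poses, corrected the top camera's base position by its offset, and checked the fit with the wrist camera just before each seating.
  - The top camera also read the yellow tray's width as 141 mm instead of 137 mm, because its slanted view includes the sides.

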